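# Seat the battery cover of the relay hub

### The job

The round hub on the cork mat has its battery cover lying loose on top. Push against the cover's tab with a fingertip to turn the cover until the notch in its rim lines up with the steel key on the hub, then press the cover's raised middle straight down until it is fully home, and take your hand away. Do not pinch the tab or lift the cover, and leave the other things on the shelf where they are.

Things in the scene. Friction and masses are not known exactly. Their poses are not given: they have to be found in the camera images.
- hub: Fixed round grey plastic hub, 120 mm across, 22 mm high, at any yaw on a 3 mm cork mat. Origin: centre of its underside, z up; +x points at the key, where an 18 mm wide ear of the body reaches out to 76 mm from the centre. A central boss, 18 mm wide, its top 38 mm above the underside, enters a blind hole under the cover (1.5 mm play all round).
- key (a point): Point on the top line of the steel key, 51 mm from the hub's axis and 32.5 mm above the hub's underside. The key is a round-topped bar 8 mm wide that runs radially from 48 to 73 mm from the axis; its outer part shows beyond the cover's rim. While the cover is misaligned the key stops it from going down.
- cover: Loose round white plastic cover, 110 mm across, 12 mm thick, about 0.12 kg. Origin: centre of its underside, z up, +x towards its notch. It starts turned 0.8 to 3.14 rad from the key, either way, its underside 33 mm above the hub's underside, lying on a gasket just clear of the key. It turns freely about the boss and stays where left. Fully home its underside is 24 mm above the hub's.
- gasket (a joint): Snug rubber gasket ring under the cover: 0 at the start, 0.009 m when the cover is fully home. With notch and key aligned to about 0.05 rad, some 5 to 6 N straight down on the cover's middle pushes cover and gasket down 9 mm, and they stay there.
- notch (a point): The notch in the cover's rim, 14 mm wide, open outwards, cut in to 45 mm from the cover's axis and right through its thickness: point on its middle line, level with the cover's flat top, 51 mm from the cover's axis.
- tab: Upright round finger tab, part of the cover, 14 mm in diameter and 15 mm high, on the cover's flat top, 40 mm from its axis on the side opposite the notch. Origin at the centre of its foot. It is to be pushed sideways (under 2 N turns the cover), not pinched.
- tab_top (a point): Centre of the top of the tab.
- press_spot (a point): Centre of the cover's raised middle (30 mm wide flat top, 6 mm above the cover's flat top): where to press.
- remote_a: Bystander: loose black remote, 170 x 44 x 18 mm, on the mat beside the hub. Origin at the centre of its underside, x along its length.
- remote_b: Bystander: loose black remote, 140 x 44 x 18 mm, on the mat on the hub's other side. Origin at the centre of its underside, x along its length.
- stopper: Bystander: loose black rubber stopper, 28 mm wide, 18 mm high, on the mat on the robot's side of the hub. Origin at the centre of its underside.
- piggy: Bystander: loose orange piggy bank, 135 mm long, 90 mm wide, 112 mm high, 0.6 kg, beyond one side of the mat. Origin under its body, at shelf height.
- acrylic: Bystander: fixed clear acrylic box, 110 x 150 x 60 mm, with a lid hinged at its far rim, beyond the mat's other side. Origin at the centre of its underside.
- acrylic_lid (a joint): Lid of the acrylic box: 0 shut, rad.
There are look-alikes about, which are no part of the job. Of the things like the cover, leave any that is yellow; of the rest the smaller one is meant. Of the things shaped like the hub, the grey one is meant.

How it is judged:
By the outcome, as a careful person would: the job done as asked, in the order asked, and still so for the second after the job is handed in, with the robot touching nothing.
It also fails if it takes over 58 s, if anything falls off the work surface, if the arm or the gripper's body presses on something with over 40 N, if the wrist force passes 120 N, or if a joint passes its speed limit or range.

### The arm

A 7-joint arm with a two-finger parallel gripper is mounted at the origin on the work surface. World frame = base frame: x ahead of the robot, y to its left, z up, the work surface at z = 0. Lengths are in m, angles in rad, forces in N, time in s.
With the tool pointing down it reaches from about 0.425 to 0.925 m from the base axis. Payload 6.8 kg.
Tool frame: the origin (TCP) lies at the very end of the fingers, on their centre line; the grasp point (between the pads) lies r.grip_depth behind it (r.grip_depth is the distance from the TCP to the grasp point, in m); z points along the fingers, x is the direction in which the jaws open and shut, and the axes are right-handed (so a half turn about z gives the same grasp; the last joint's range is limited). The gripper opens to 85 mm and grips with 20 to 120 N. Pads are 22 mm wide; open, the fingers measure 114 mm over their backs; the gripper's body (76 mm by 85 mm) begins 54 mm behind the grasp point. The pads swing forward as they close: fully open they stand 13 mm farther back than shut.
Start: joints at [1.07, 0.477, 0.022, 1.555, -0.011, 1.109, -0.083], TCP at [0.258, -0.624, 0.231] pointing down, gripper open.
Joint ranges: [-2.96, 2.96], [-0.34, 2.1], [-1.41, 1.46], [0.24, 2.44], [-1.37, 4.51], [0.17, 1.92], [-2.96, 2.96]. Speed limits (rad/s): [2.39, 2.39, 3.14, 3.14, 3.14, 3.14, 3.14].

### API

Orientations are given as a rotation vector (axis times angle).
In Python, from bench import readout, grab_frame, workorder, r gives the robot as it stands.
- The arm moves only by the shell command python3 -m handwheel 'ROWS' [FORCE]. ROWS is text: rows parted by semicolons, each of 7 numbers parted by spaces: the shift along the tool's x, y, z in mm, then the turn, a rotation vector about the tool's x, y, z in degrees, then the finger opening in mm, from 0 to 85.4. A call has 1 to 12 rows; each row is the pose to reach, as a shift and turn from the pose commanded when the call began, along the tool's axes at that moment; what a row does not reach only later rows make up. A row lasts 1/8 s, in which the tool goes at most 62.5 mm and 10.7 degrees, less where a joint would pass 70% of its speed; a pose out of reach is approached as far as the arm can. A call with a gripper value outside its range is refused whole. The fingers move at their own pace and stop on an object; FORCE is the grip in N (left out, the last holds). Time passes only in rows, so rows that repeat a pose let the fingers close. It gives the time, the measured TCP pose, the force and the opening at its end, in the units of the state.
- readout.get_obs(): the state, without advancing time (a new reading comes with each control period).
- grab_frame(name): name is "side" or "top" or "wrist"; returns a dict with "pixels" (400x640x3 uint8, red, green, blue), "fx", "fy", "cx", "cy" (pixels), "rvec" (rotation vector, rad) and "tvec" (3), from world to camera coordinates, as OpenCV has them. Camera axes: x right, y down, z forward; pixel columns grow to the right and rows downward; lengths in m; the calibration is good to about 2 mm. A picture is of the moment at which its call begins. There is no depth.
- workorder.hand_in(): hands the job in, once; it reports no verdict.
The state is a dict: "clock": time; "joints": joint angles; "qvel": joint speeds; "tau": joint torques, N m; "tcp_pos": TCP position; "orientation": TCP orientation; "contact_force": force on the tool from outside, world axes, zero at the start; "moment": the same for the moment, N m; "grip_width": finger opening in m.
Only numpy, scipy, OpenCV 4.12 (cv2) and the standard library are available. Lean on these libraries where they do the work, as an engineer would, in place of code of your own. Each camera call takes 0.05 s, during which the arm holds its last target.

## Working session

There is one attempt and no reset: what is moved stays moved. The work goes in short steps, Python scripts to look and compute and a shell command to move; the robot and the scene stay as the last step left them, time stands still between calls to the robot, and variables do not carry over. Pictures are saved under pics/ and viewed, and the job is handed in when it is done.

```bash
mkdir -p pics; ls; python3 - <<'E'
from bench import readout, grab_frame, r
import cv2
o=readout.get_obs()
print(o['clock'],o['tcp_pos'],o['orientation'],o['contact_force'],o['grip_width'],r.grip_depth)
for n in ('top','side','wrist'):
    f=grab_frame(n); cv2.imwrite(f'pics/{n}0.png',f['pixels'][:,:,::-1]); print(n,f['fx'],f['cx'],f['cy'],f['rvec'],f['tvec'])
E
```

```text
pics
0.0 [ 0.25812687 -0.62307404  0.2303282 ] [-2.61145458e+00  1.74478403e+00  2.44424182e-03] [-2.99634697e-01 -6.08487196e-01  2.41517797e-04] 0.08554618454366754 0.0187
top 397.18357165294077 322.6180459608342 198.92206638741624 [ 2.18507524 -2.16427695  0.09024421] [-0.01827878  0.42060219  1.44139138]
side 363.01494989366864 319.8788540578623 198.5983378163462 [ 0.33738414 -2.83460697  1.13198656] [0.42520386 0.13852204 1.0426709 ]
wrist 290.38055942986364 324.4997970126125 204.19931193753789 [-2.42638108  1.61850443  0.21552852] [-0.67421488 -0.03352985  0.37873404]
```

View pics/top0.png

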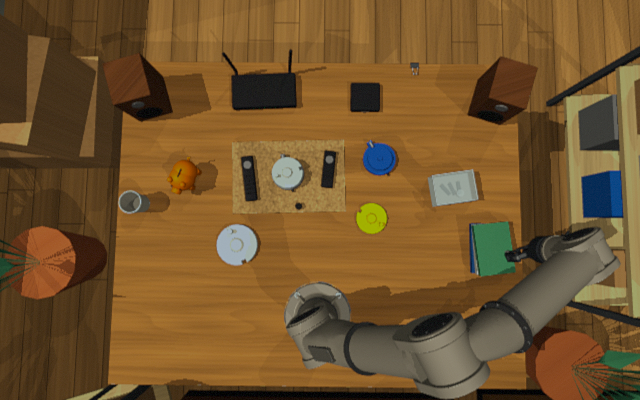

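View pics/side0.png

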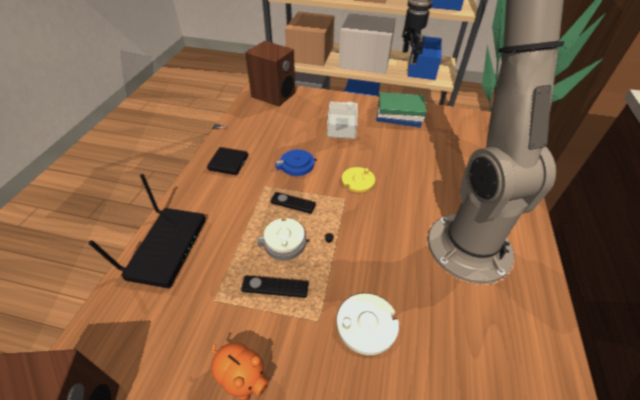

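View pics/wrist0.png

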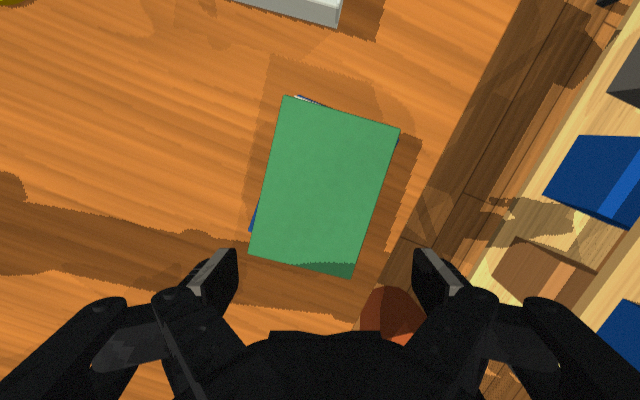

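The top view holds three cover-like things: white on the grey hub on the mat (287,172), a larger white one (237,244) and a yellow one (371,218). There are two hub-like things: the grey one under the first cover and a blue one (380,158). The smaller non-yellow cover, on the grey hub at (287,172), fits the description. I'll confirm it in an enlarged crop.

```bash
cat > h.py <<'E'
import numpy as np, cv2
from bench import readout, grab_frame, r
def cam(f):
    R=cv2.Rodrigues(np.array(f['rvec'],float))[0]; t=np.array(f['tvec'],float).ravel()
    return R,t
def ray(f,uv,z):
    R,t=cam(f); d=R.T@np.array([(uv[0]-f['cx'])/f['fx'],(uv[1]-f['cy'])/f['fy'],1]); c=-R.T@t
    return c+d*(z-c[2])/d[2]
def proj(f,p):
    R,t=cam(f); q=R@np.array(p,float)+t
    return np.array([f['fx']*q[0]/q[2]+f['cx'],f['fy']*q[1]/q[2]+f['cy']])
def crop(f,u,v,w,h,s,name):
    p=f['pixels'][v:v+h,u:u+w,::-1]
    cv2.imwrite('pics/'+name,cv2.resize(p,None,fx=s,fy=s,interpolation=cv2.INTER_CUBIC))
E
python3 - <<'E'
from h import *
f=grab_frame('top'); crop(f,230,135,120,85,6,'t1.png')
g=grab_frame('side'); crop(g,235,200,110,75,7,'s1.png')
print(ray(f,(287.5,172.5),.048), ray(g,(285,235),.048))
print(np.linalg.inv(np.eye(3)) is None, cv2.Rodrigues(readout.get_obs()['orientation'])[0].round(3))
E
```

```text
[0.51304504 0.11375145 0.048     ] [0.50823757 0.1201     0.048     ]
False [[ 0.383 -0.924 -0.   ]
 [-0.924 -0.383  0.001]
 [-0.001  0.    -1.   ]]
```

View pics/t1.png

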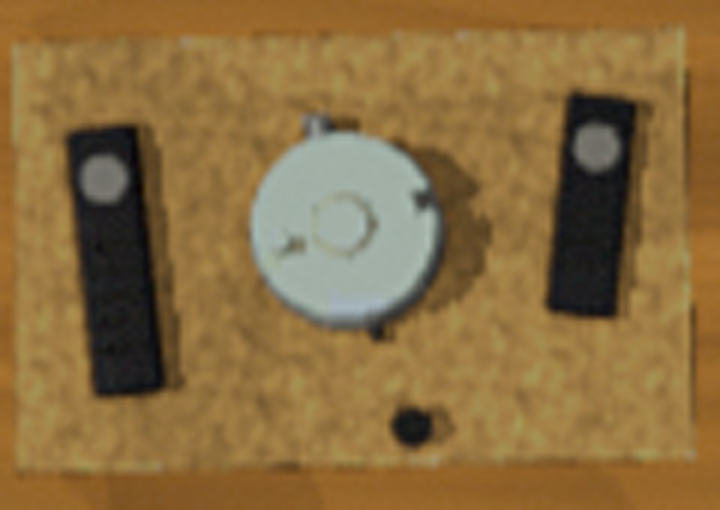

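View pics/s1.png

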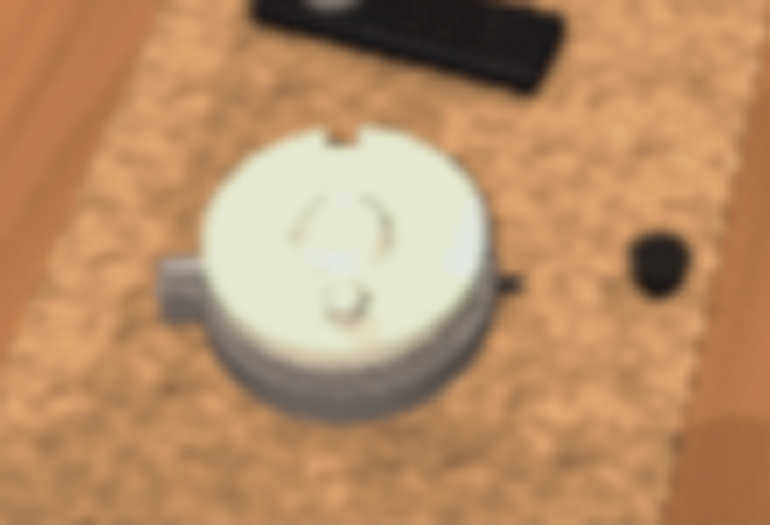

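The crop confirms it: white cover on the grey hub, centre at about (287,172). The grey ear with the steel key is at px (283,155), the notch at (301,168) and the tab at (278,175). The small dark nub at (293,190) isn't the key. Next I'll work out the move that brings the wrist camera over the hub.

```bash
python3 - <<'E'
from h import *
f=grab_frame('wrist'); R,t=cam(f); c=-R.T@t
o=readout.get_obs(); T=cv2.Rodrigues(o['orientation'])[0]; p=np.array(o['tcp_pos'])
print('cam in tool',T.T@(c-p),'cam z in tool',T.T@R[2], 'cam x in tool',T.T@R[0])
print('tcp px',proj(f,p))
# target tool: same orientation, hub centre in image middle
C=np.array([.511,.117,.048])
for ang in (0,):
    print('shift to TCP over hub (tool mm)',1000*T.T@(C-p))
ft=grab_frame('top')
for n,u,v,z in (('key',282.8,155.5,.0355),('notch',300.8,168.3,.048),('tab',278.3,175.5,.06),('cen',287.5,172.8,.048)):
    print(n,ray(ft,(u,v),z))
E
```

```text
cam in tool [ 1.26213305e-05 -6.66303044e-02 -1.42778620e-01] cam z in tool [2.64030693e-06 2.59148470e-01 9.65837497e-01] cam x in tool [ 9.99999174e-01 -1.24224561e-03  3.30579155e-04]
tcp px [324.40960915 255.38781388]
shift to TCP over hub (tool mm) [-587.23153866 -516.85966303  183.30550974]
key [0.57777349 0.13328087 0.0355    ]
notch [0.52885821 0.0657857  0.048     ]
tab [0.50002117 0.14546337 0.06      ]
cen [0.51194792 0.1137323  0.048     ]
```

```bash
python3 -m handwheel '-20 -18 0 0 0 0 85; -60 -54 0 0 0 0 85; -100 -90 0 0 0 0 85; -140 -126 0 0 0 0 85; -180 -162 0 0 0 0 85; -220 -198 0 0 0 0 85; -260 -234 0 0 0 0 85; -295 -265 0 0 0 0 85'; python3 -m handwheel '-40 -36 0 0 0 0 85; -80 -72 0 0 0 0 85; -120 -109 5 0 0 0 85; -160 -145 10 0 0 0 85; -200 -182 15 0 0 0 85; -240 -218 20 0 0 0 85; -270 -247 25 0 0 0 85; -285 -261 30 0 0 0 85; -292 -267 30 0 0 0 85;-292 -267 30 0 0 0 85;-292 -267 30 0 0 0 85'
python3 - <<'E'
from h import *
f=grab_frame('wrist'); cv2.imwrite('pics/w1.png',f['pixels'][:,:,::-1]); o=readout.get_obs(); print(o['clock'],o['tcp_pos'],o['joints'],o['contact_force'])
E
```

```text
clock: 1.35
tcp_pos: [0.3909, -0.2477, 0.2316]
orientation: [-2.613, 1.744, -0.001]
contact_force: [-0.1, -0.2, 0.2]
grip_width: 0.0851
clock: 2.72
tcp_pos: [0.5252, 0.1209, 0.2015]
orientation: [2.61, -1.747, 0.001]
contact_force: [-0.5, -0.2, -0.0]
grip_width: 0.085
2.775 [0.5251551  0.12096451 0.20150332] [ 0.02610749  0.32201604 -0.4468652   1.88870625  0.16775302  0.96728981
 -1.67610781] [ 0.66068825 -0.31671405 -0.46611646]
```

View pics/w1.png

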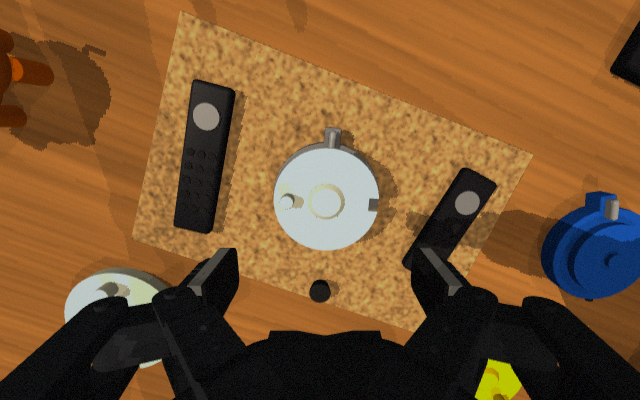

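The wrist view shows the cover's centre at about (326,197), the tab at left (288,201), the notch at right (374,205) and the key bar at (334,138). I'll measure these properly.

```bash
cat > m.py <<'E'
from h import *
import sys
def meas(f,zt=.048,name='x.png',c0=None):
    im=f['pixels']; hsv=cv2.cvtColor(im,cv2.COLOR_RGB2HSV)
    if c0 is None: c0=(.511,.117)
    u,v=proj(f,[*c0,zt])
    m=((hsv[...,2]>150)&(hsv[...,1]<50)).astype(np.uint8)
    n,l,s,cc=cv2.connectedComponentsWithStats(m)
    k=l[int(v)-15:int(v)+15,int(u)-20:int(u)+20].ravel(); k=np.bincount(k[k>0]).argmax()
    cs,_=cv2.findContours((l==k).astype(np.uint8),cv2.RETR_EXTERNAL,cv2.CHAIN_APPROX_NONE)
    c=max(cs,key=cv2.contourArea)[:,0,:]
    P=np.array([ray(f,q,zt)[:2] for q in c])
    # robust circle of known-ish radius
    from scipy.optimize import least_squares
    s=least_squares(lambda a:np.hypot(*(P-a[:2]).T)-a[2],[*P.mean(0),.055],loss='soft_l1',f_scale=.001).x
    d=np.hypot(*(P-s[:2]).T); a=np.arctan2(*(P-s[:2]).T[::-1])
    inn=d<s[2]-.004
    return s,np.c_[a[inn],d[inn]],c
E
python3 - <<'E'
from m import *
f=grab_frame('wrist'); s,inn,c=meas(f); print('centre,r',s.round(4)); print(inn[:,0].round(2),inn[:,1].round(3))
crop(f,250,110,150,150,5,'w1c.png')
E
```

```text
centre,r [0.5171 0.1161 0.055 ]
[-1.4  -1.4  -1.41 -1.41 -1.42 -1.4  -1.38 -1.35 -1.33 -1.3  -1.28 -1.25
 -1.23 -1.2  -1.18 -1.16 -1.13 -1.11 -1.09 -1.11 -1.11 -1.11 -1.12] [0.051 0.05  0.048 0.047 0.046 0.045 0.045 0.045 0.044 0.045 0.045 0.045
 0.045 0.045 0.045 0.045 0.045 0.046 0.047 0.048 0.049 0.05  0.051]
```

View pics/w1c.png

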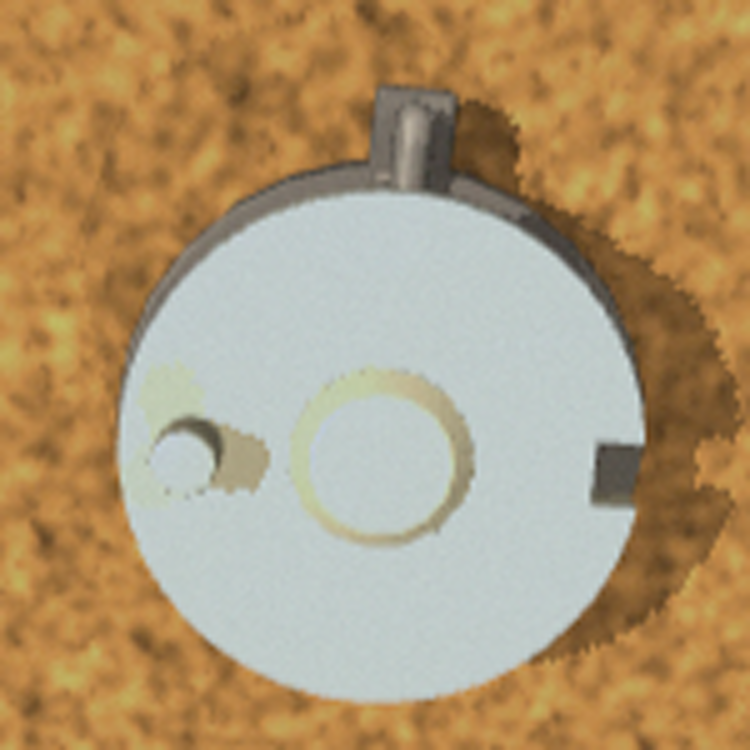

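```bash
python3 - <<'E'
from m import *
f=grab_frame('wrist'); s,inn,c=meas(f); C=s[:2]
def an(p): d=p[:2]-C; return round(float(np.arctan2(d[1],d[0])),3),round(float(np.hypot(*d)),4)
cr=lambda x,y:((x+.5)/5+250-.5,(y+.5)/5+110-.5)
# refine key: ridge of bright in the rows of the ear
g=cv2.cvtColor(f['pixels'],cv2.COLOR_RGB2GRAY)
print(g[126:150,322:346])
for n,q,z in (('keytip',cr(417,104),.0355),('keyin',cr(411,170),.0355),('earL',cr(378,88),.025),('earR',cr(457,95),.025),('tabtop',cr(183,464),.063),('press',cr(379,464),.054)):
    p=ray(f,q,z); print(n,p.round(4),an(p))
E
```

```text
[[148 139 136 117 106 111 124 127 133 131 126 125 132 129 119 110 117 125
  133 135 140 134 130 119]
 [145 141 132 101 105  98  95  87 100 113 109 105 120 116 111 106 102 114
  121 133 134 139 135 129]
 [139 137 139 102 122 123 110 110 108 113 107 103 102 102 100  99  91  95
  106 121 137 137 136 133]
 [130 132 138 101 125 129 124 122 120 117 118 108 118 125 122 122 121 118
  107  90 132 124 123 118]
 [114 111 114 106 118 121 121 121 125 115 117  96 121 123 130 131 131 127
  108  82 114  79  79  76]
 [101 100  90 110 119 120 115 128 131 119 124 118 112 105 115 119 127 127
  108  63  75  80  78  72]
 [ 97  90  85 114 119 115 113 127 124 134 145 138 124 101  85  99 117 119
   96  56  73  79  84  78]
 [ 97  91  87 111 116 111 112 108 134 155 159 150 138 113  92  85  81  88
   78  59  80  84  80  79]
 [101  92  82 114 110 107 110 102 136 168 169 150 137 118  84  71  68  85
   75  67  85  89  85  79]
 [110  98  87 108 111 109 109 105 142 172 170 149 135 113  79  68  67  74
   68  70  86  88  81  78]
 [119 105  90 107 111 110 110 108 141 174 168 145 134 111  73  71  73  71
   62  67  83  7
[... 893 characters left out ...]
   68  83  75  70  63  57]
 [116 111 105 116 115 114 105 133 161 150 131 115  90  63  71  73  70  69
   87 115 117 105 100  76]
 [117 113 116 113 112 111 118 134 151 142 120 108  88  65  72  73  73  69
  115 112 115 115 112 116]
 [156 156 154 157 154 155 153 154 154 153 142 127 124 114  93  90  77  75
  104 113 111 113 117 114]
 [200 199 202 201 202 200 200 200 199 199 199 180 181 182 150 148 134 119
  102 113 105 104 112 114]]
keytip [0.5864 0.1367 0.0355] (0.289, 0.0723)
keyin [0.5737 0.1326 0.0355] (0.285, 0.059)
earL [0.5863 0.1453 0.025 ] (0.399, 0.0751)
earR [0.5914 0.1292 0.025 ] (0.175, 0.0755)
tabtop [0.5041 0.1537 0.063 ] (1.902, 0.0397)
press [0.517  0.1164 0.054 ] (1.825, 0.0004)
```

The key is at 0.287 rad, the notch at -1.25 and the tab at 1.902 with radius 39.7 mm, so the cover must turn +1.535 rad (88°, CCW). I'll close the fingers and descend behind the tab, stopping above it to check.

```bash
python3 -m handwheel '-10 -5 0 0 0 0 0; -20 -10 0 0 0 0 0; -30 -15 10 0 0 0 0; -38 -19 30 0 0 0 0; -38 -19 50 0 0 0 0; -38 -19 70 0 0 0 0; -38 -19 90 0 0 0 0; -38 -19 105 0 0 0 0; -38 -19 110 0 0 0 0; -38 -19 110 0 0 0 0' 40
python3 - <<'E'
from h import *
f=grab_frame('wrist'); cv2.imwrite('pics/w2.png',f['pixels'][:,:,::-1]); g=grab_frame('side'); crop(g,235,170,110,100,6,'s2.png')
o=readout.get_obs(); print(o['tcp_pos'],o['orientation'],o['grip_width'])
E
```

```text
clock: 4.12
tcp_pos: [0.5281, 0.1648, 0.091]
orientation: [2.612, -1.745, -0.0]
contact_force: [-0.3, 0.1, 1.3]
grip_width: 0.0003
[0.52866691 0.16495231 0.09184379] [-2.61142326e+00  1.74484134e+00 -1.03738708e-03] 4.6862458350227747e-05
```

View pics/w2.png

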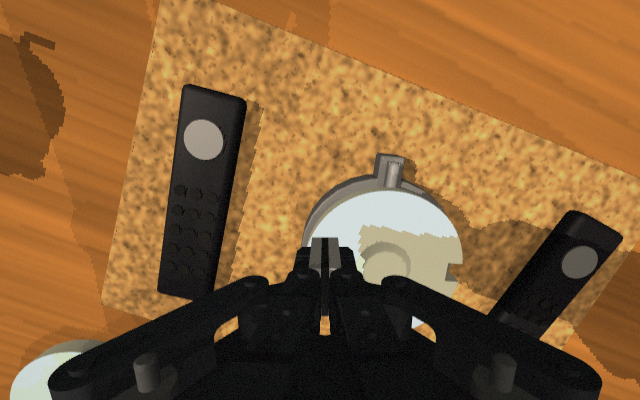

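View pics/s2.png

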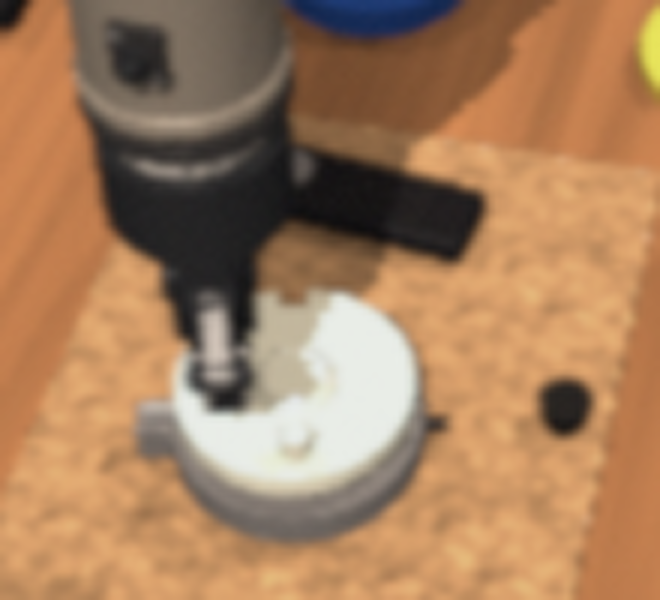

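The closed fingertip is at about (325,255) in the wrist view, on the far side of the tab, and clear of it in the side view. I'll descend to about 5 mm above the cover's flat top.

```bash
python3 -m handwheel '0 0 12 0 0 0 0; 0 0 24 0 0 0 0; 0 0 32 0 0 0 0; 0 0 36 0 0 0 0; 0 0 38 0 0 0 0; 0 0 38 0 0 0 0'
python3 - <<'E'
from h import *
g=grab_frame('side'); crop(g,235,200,110,80,7,'s3.png')
o=readout.get_obs(); print(o['tcp_pos'],o['orientation'],o['contact_force'])
# arc rows: rigid turn about hub axis, tool axes
C=np.array([.5171,.1161]); T=cv2.Rodrigues(np.array(o['orientation']))[0]; p=np.array(o['tcp_pos'])
for deg in range(0,109,7):
    a=np.radians(deg); Rz=np.array([[np.cos(a),-np.sin(a)],[np.sin(a),np.cos(a)]])
    q=C+Rz@(p[:2]-C); d=np.r_[q-p[:2],0]
    print(deg,(1000*T.T@d).round(1)[:2], 'tool z turn',-deg)
tb=np.array([.5041,.1537]); a0=np.arctan2(*(p[:2]-C)[::-1]); print('finger radius',np.hypot(*(p[:2]-C)),'finger ang',a0)
E
```

```text
clock: 4.97
tcp_pos: [0.5283, 0.1647, 0.0533]
orientation: [-2.612, 1.745, -0.0]
contact_force: [-0.7, -0.2, 0.7]
grip_width: 0.0002
[0.52839615 0.16480575 0.05353025] [-2.61201586e+00  1.74495857e+00 -5.11482440e-04] [-0.21157376  0.13128611  0.88609315]
0 [0. 0.] tool z turn 0
7 [-3.2  5.2] tool z turn -7
14 [-5.8 10.7] tool z turn -14
21 [-7.7 16.5] tool z turn -21
28 [-8.9 22.5] tool z turn -28
35 [-9.3 28.6] tool z turn -35
42 [-9.  34.7] tool z turn -42
49 [-8.  40.7] tool z turn -49
56 [-6.2 46.5] tool z turn -56
63 [-3.7 52.1] tool z turn -63
70 [-0.6 57.4] tool z turn -70
77 [ 3.2 62.2] tool z turn -77
84 [ 7.5 66.5] tool z turn -84
91 [12.3 70.3] tool z turn -91
98 [17.5 73.4] tool z turn -98
105 [23.1 75.9] tool z turn -105
finger radius 0.049998527940697465 finger ang 1.342899091636066
```

View pics/s3.png

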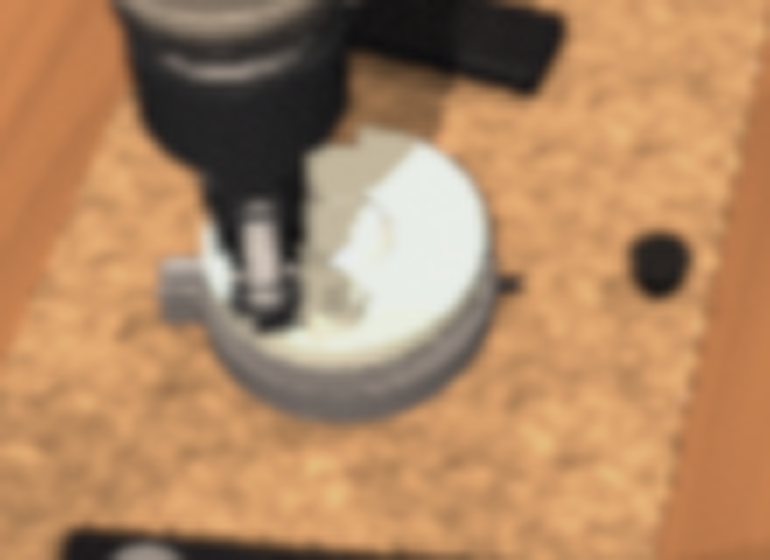

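```bash
python3 -m handwheel '0 3 0 0 0 0 0; 0 6 0 0 0 0 0; 0 8 0 0 0 0 0; 0 9 0 0 0 0 0; 0 9 0 0 0 0 0'
python3 - <<'E'
from h import *
g=grab_frame('side'); crop(g,235,200,110,80,7,'s4.png'); f=grab_frame('wrist'); crop(f,250,130,230,160,3,'w4.png')
o=readout.get_obs(); print(o['tcp_pos'],o['orientation'],o['contact_force'])
C=np.array([.5171,.1161]); T=cv2.Rodrigues(np.array(o['orientation']))[0]; p=np.array(o['tcp_pos'])
for deg in range(0,97,5):
    a=np.radians(deg); Rz=np.array([[np.cos(a),-np.sin(a)],[np.sin(a),np.cos(a)]])
    q=C+Rz@(p[:2]-C); d=np.r_[q-p[:2],0]
    print(deg,(1000*T.T@d).round(1)[:2])
E
```

```text
clock: 5.65
tcp_pos: [0.5199, 0.1612, 0.0533]
orientation: [2.612, -1.745, 0.0]
contact_force: [-0.1, -0.4, 0.9]
grip_width: -0.0
[0.51996267 0.16127453 0.05331621] [-2.61217334e+00  1.74517780e+00 -1.57034593e-04] [ 1.06900629  0.48302897 -0.18878154]
0 [0. 0.]
5 [-1.6  3.6]
10 [-2.8  7.4]
15 [-3.8 11.2]
20 [-4.4 15.1]
25 [-4.6 19. ]
30 [-4.5 23. ]
35 [-4.1 26.9]
40 [-3.3 30.8]
45 [-2.2 34.6]
50 [-0.8 38.3]
55 [ 1.  41.8]
60 [ 3.1 45.2]
65 [ 5.4 48.3]
70 [ 8.  51.3]
75 [10.9 54. ]
80 [13.9 56.5]
85 [17.2 58.7]
90 [20.7 60.6]
95 [24.3 62.2]
```

View pics/s4.png

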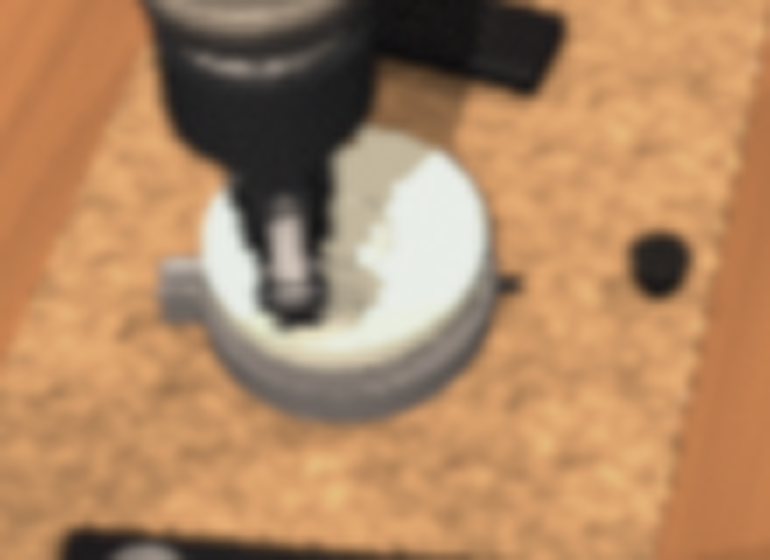

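View pics/w4.png

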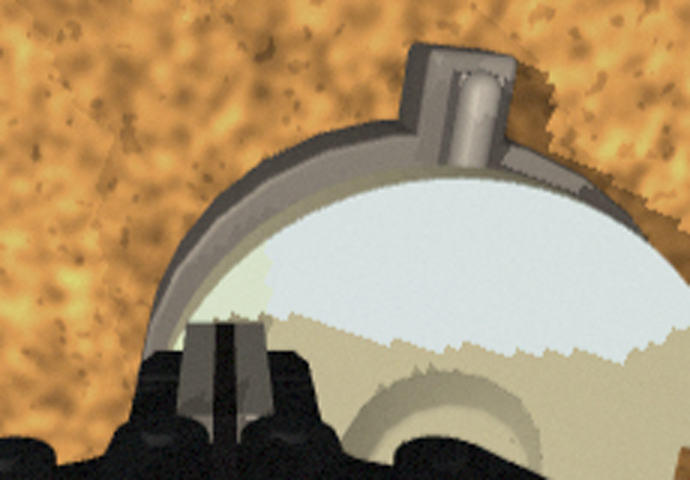

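The fingertip is at the tab, with a reading of about 1 N, and both pad sides face it. Next I'll orbit about the hub axis in 5° rows.

```bash
python3 -m handwheel '-1.6 3.6 0 0 0 -5 0; -2.8 7.4 0 0 0 -10 0; -3.8 11.2 0 0 0 -15 0; -4.4 15.1 0 0 0 -20 0; -4.6 19 0 0 0 -25 0; -4.5 23 0 0 0 -30 0; -4.1 26.9 0 0 0 -35 0; -3.3 30.8 0 0 0 -40 0; -2.2 34.6 0 0 0 -45 0; -0.8 38.3 0 0 0 -50 0; 1 41.8 0 0 0 -55 0; 1 41.8 0 0 0 -55 0'
python3 - <<'E'
from h import *
g=grab_frame('side'); crop(g,235,200,110,80,7,'s5.png'); f=grab_frame('wrist'); cv2.imwrite('pics/w5.png',f['pixels'][:,:,::-1])
o=readout.get_obs(); print(o['tcp_pos'],o['orientation'],o['contact_force'],o['joints'])
E
```

```text
clock: 7.25
tcp_pos: [0.4817, 0.1442, 0.0533]
orientation: [-3.123, 0.343, 0.0]
contact_force: [0.7, 0.8, -0.4]
grip_width: -0.0002
[0.48185576 0.1443174  0.05333276] [-3.12251461e+00  3.45050800e-01 -2.12457383e-04] [ 0.15394463 -0.25817781  0.87006212] [ 0.09705566  0.53321448 -0.6344271   2.06700527  0.4919104   0.69178708
 -1.07925256]
```

View pics/s5.png

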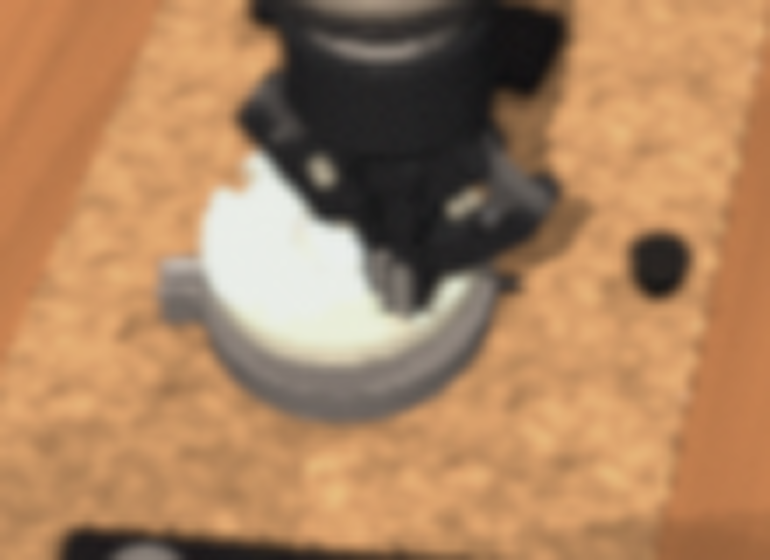

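View pics/w5.png

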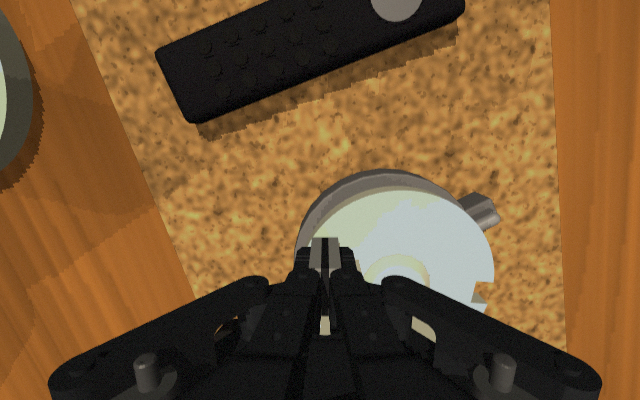

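The cover turned with the finger. The notch is now at (482,292) and the key at (482,213) in the wrist view. I'll measure what's left.

```bash
cat > n.py <<'E'
from h import *
def polar(f,C,z,rads,lo,hi,n=400):
    """brightness along arcs about C at height z"""
    g=cv2.cvtColor(f['pixels'],cv2.COLOR_RGB2GRAY).astype(np.float32)
    a=np.linspace(lo,hi,n); out=[]
    for rr in rads:
        q=np.array([proj(f,[C[0]+rr*np.cos(t),C[1]+rr*np.sin(t),z]) for t in a],np.float32)
        out.append(cv2.remap(g,q[:,0].reshape(1,-1),q[:,1].reshape(1,-1),cv2.INTER_LINEAR)[0])
    return a,np.array(out)
E
python3 - <<'E'
from n import *
f=grab_frame('wrist'); crop(f,420,170,90,150,5,'w5c.png')
C=(.5171,.1161)
a,g=polar(f,C,.048,[.048,.050,.052],-.9,.4,66)
print(np.c_[a,g.T].round(2)[:,[0,1,2,3]].tolist())
for q in ((489,205),(478,203),(466,205)): 
    p=ray(f,q,.0355)[:2]-np.array(C); print(q,np.arctan2(p[1],p[0]),np.hypot(*p))
E
```

```text
[[-0.9, 26.59, 26.3, 26.29], [-0.88, 20.38, 25.14, 28.44], [-0.86, 22.84, 23.23, 24.91], [-0.84, 21.28, 20.19, 16.79], [-0.82, 19.79, 17.02, 20.52], [-0.8, 21.87, 25.09, 16.38], [-0.78, 21.81, 19.66, 21.41], [-0.76, 17.47, 19.14, 21.41], [-0.74, 24.42, 19.94, 20.22], [-0.72, 18.33, 21.51, 19.13], [-0.7, 21.44, 21.08, 22.03], [-0.68, 23.94, 21.02, 20.03], [-0.66, 20.75, 18.54, 23.15], [-0.64, 20.33, 24.22, 22.8], [-0.62, 19.82, 20.91, 17.34], [-0.6, 18.27, 19.91, 16.25], [-0.58, 20.17, 17.1, 18.19], [-0.56, 85.44, 123.67, 151.09], [-0.54, 187.24, 192.48, 193.86], [-0.52, 192.62, 192.71, 192.02], [-0.5, 186.75, 190.57, 191.62], [-0.48, 140.95, 151.72, 167.23], [-0.46, 129.48, 129.19, 132.8], [-0.44, 129.66, 130.78, 127.98], [-0.42, 129.37, 131.91, 129.48], [-0.4, 128.04, 129.6, 124.25], [-0.38, 130.06, 127.42, 110.98], [-0.36, 129.38, 112.75, 115.24], [-0.34, 136.36, 105.08, 120.05], [-0.32, 135.6, 119.53, 122.68], [-0.3, 132.74, 133.96, 126.28], [-0.28, 124.07, 136.33, 129.72], [-0.26, 118.44, 132.32, 133.62], [-0.24, 131.54, 135.53, 134.66], [-0.22, 149.84, 134.57, 129.49], [-0.2, 17
[... 424 characters left out ...]
94.57, 194.0], [0.08, 194.46, 193.44, 193.81], [0.1, 192.48, 193.98, 194.74], [0.12, 193.46, 194.31, 192.81], [0.14, 194.15, 193.03, 192.82], [0.16, 192.77, 195.09, 193.49], [0.18, 192.9, 192.12, 194.44], [0.2, 193.57, 194.0, 194.39], [0.22, 195.05, 194.01, 192.98], [0.24, 194.37, 192.37, 194.11], [0.26, 194.5, 194.94, 193.82], [0.28, 195.7, 194.86, 192.56], [0.3, 194.29, 194.85, 194.17], [0.32, 195.09, 194.0, 194.75], [0.34, 193.73, 192.88, 194.16], [0.36, 193.34, 193.63, 194.44], [0.38, 194.23, 193.92, 192.58], [0.4, 193.68, 195.02, 196.25]]
(489, 205) 0.43880025809882783 0.06933393997290806
(478, 203) 0.5141000972265921 0.06511904867350195
(466, 205) 0.5750058245151893 0.05943823908133218
```

View pics/w5c.png

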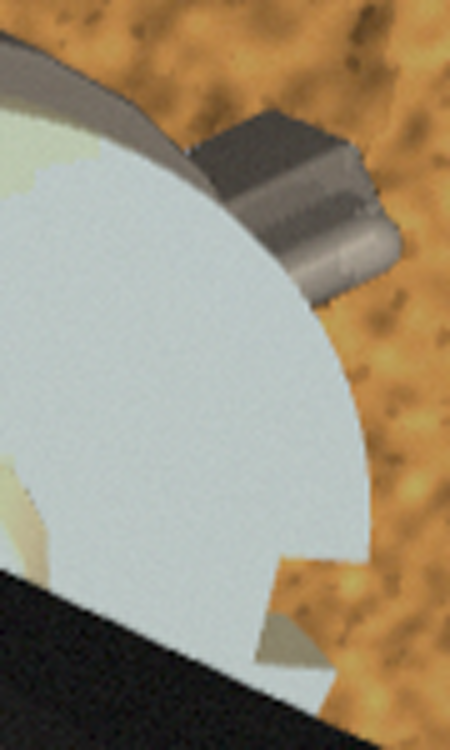

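```bash
python3 - <<'E'
from n import *
f=grab_frame('wrist'); C=np.array((.5171,.1161))
for x,y in ((392,238),(350,262),(305,285)): 
    q=(420+(x+.5)/5-.5,170+(y+.5)/5-.5); p=ray(f,q,.0355)[:2]-C; print(q,np.arctan2(p[1],p[0]).round(3),np.hypot(*p).round(4))
o=readout.get_obs();T=cv2.Rodrigues(np.array(o['orientation']))[0]; p=np.array(o['tcp_pos'])
for deg in list(range(0,37,4))+[33,34,35,36]:
    a=np.radians(deg); Rz=np.array([[np.cos(a),-np.sin(a)],[np.sin(a),np.cos(a)]])
    q=C+Rz@(p[:2]-C); d=np.r_[q-p[:2],0]
    print(deg,(1000*T.T@d).round(1)[:2])
E
```

```text
(498.0, 217.2) 0.302 0.0705
(489.6, 222.0) 0.297 0.0652
(480.6, 226.6) 0.296 0.0596
0 [0. 0.]
4 [-1.3  2.9]
8 [-2.4  5.8]
12 [-3.3  8.9]
16 [-3.9 12. ]
20 [-4.4 15.1]
24 [-4.6 18.2]
28 [-4.6 21.4]
32 [-4.4 24.5]
36 [-4.  27.7]
33 [-4.3 25.3]
34 [-4.2 26.1]
35 [-4.1 26.9]
36 [-4.  27.7]
```

```bash
python3 -m handwheel '-1.3 2.9 0 0 0 -4 0; -2.4 5.8 0 0 0 -8 0; -3.3 8.9 0 0 0 -12 0; -3.9 12 0 0 0 -16 0; -4.4 15.1 0 0 0 -20 0; -4.6 18.2 0 0 0 -24 0; -4.6 21.4 0 0 0 -28 0; -4.4 24.5 0 0 0 -32 0; -4.2 26.1 0 0 0 -34 0; -4.2 26.1 0 0 0 -34 0'
python3 - <<'E'
from n import *
f=grab_frame('wrist'); cv2.imwrite('pics/w6.png',f['pixels'][:,:,::-1]); crop(f,400,180,120,150,4,'w6c.png'); C=np.array((.5171,.1161))
a,g=polar(f,C,.048,[.047,.050,.052],-.2,.6,81)
for x,*y in np.c_[a,g.T].tolist(): print(f'{x:.2f}:{y[0]:.0f},{y[1]:.0f},{y[2]:.0f}',end=' ')
o=readout.get_obs(); print(o['tcp_pos'],o['contact_force'])
E
```

```text
clock: 8.7
tcp_pos: [0.4719, 0.1198, 0.0533]
orientation: [-3.087, -0.585, 0.0]
contact_force: [-0.5, 0.6, 0.6]
grip_width: 0.0003
-0.20:18,17,18 -0.19:17,20,20 -0.18:21,20,17 -0.17:19,18,18 -0.16:14,22,20 -0.15:17,23,22 -0.14:22,21,18 -0.13:20,21,17 -0.12:18,13,15 -0.11:16,13,18 -0.10:18,13,21 -0.09:18,19,20 -0.08:21,21,22 -0.07:24,21,24 -0.06:26,19,24 -0.05:25,21,27 -0.04:20,20,24 -0.03:19,23,22 -0.02:22,20,23 -0.01:23,20,20 0.00:20,21,14 0.01:18,19,18 0.02:26,63,97 0.03:98,140,168 0.04:156,185,188 0.05:184,188,188 0.06:187,187,187 0.07:187,186,186 0.08:186,188,187 0.09:185,188,187 0.10:187,187,188 0.11:187,187,188 0.12:175,181,187 0.13:163,163,178 0.14:148,143,157 0.15:136,131,139 0.16:134,129,131 0.17:136,130,129 0.18:135,130,129 0.19:130,130,129 0.20:130,129,129 0.21:132,129,135 0.22:134,130,140 0.23:132,131,139 0.24:132,126,133 0.25:132,122,119 0.26:133,122,115 0.27:138,127,120 0.28:142,130,127 0.29:140,130,133 0.30:138,130,134 0.31:137,131,137 0.32:136,132,139 0.33:134,132,141 0.34:135,132,141 0.35:134,128,136 0.36:127,107,103 0.37:99,105,105 0.38:97,113,115 0.39:108,125,129 0.40:122,137,144 0.41:129,156,167 0.42:154,175,183 0.43:177,184,187 0.44:189,187,188 0.45:190,187,188 0.46:189,188,187 0.47:188,187,186 0.48:188,187,187 0.49:188,188,188 0.50:188,188,189 0.51:187,188,189 0.52:188,187,188 0.53:188,187,185 0.54:188,188,188 0.55:188,187,188 0.56:190,187,188 0.57:189,187,187 0.58:188,187,188 0.59:188,187,186 0.60:188,187,188 [0.47189887 0.11982054 0.05327968] [-0.77648009 -0.34586146  0.10458519]
```

View pics/w6c.png

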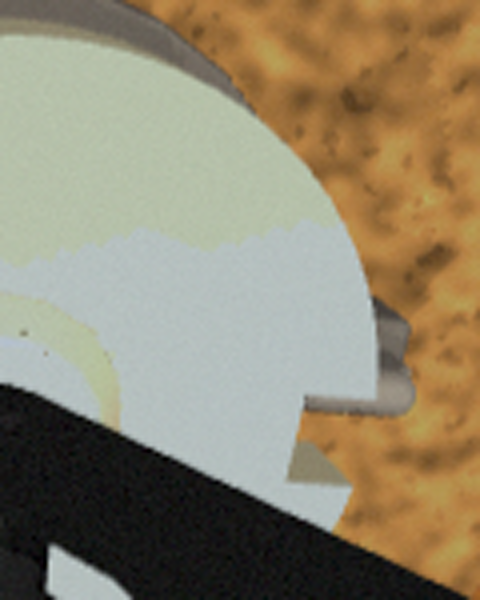

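View pics/w6.png

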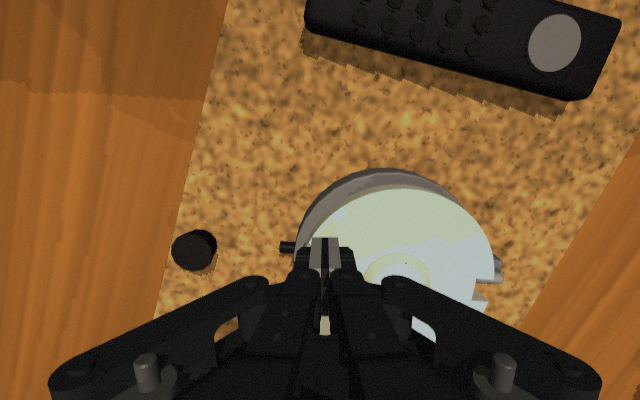

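The notch centre is at about 0.27 and the key at 0.287–0.298, so they are nearly aligned. I'll back straight off the tab, rise and look from above for an unobstructed check.

```bash
python3 -m handwheel '0 -5 0 0 0 0 0; 0 -10 0 0 0 0 0; 0 -10 -20 0 0 0 0; 0 -10 -50 0 0 0 0; 0 -10 -80 0 0 0 0; 0 -10 -100 0 0 0 0; 0 -10 -100 0 0 0 0'
python3 - <<'E'
from n import *
o=readout.get_obs();T=cv2.Rodrigues(np.array(o['orientation']))[0]; p=np.array(o['tcp_pos']); C=np.array((.5171,.1161,p[2]))
print(p,T.round(3).tolist(),'to hub axis, tool mm',(1000*T.T@(C-p)).round(1))
f=grab_frame('wrist'); cv2.imwrite('pics/w7.png',f['pixels'][:,:,::-1])
E
```

```text
clock: 9.62
tcp_pos: [0.4691, 0.1294, 0.1544]
orientation: [3.086, 0.586, 0.004]
contact_force: [1.1, -0.0, -0.7]
grip_width: 0.0001
[0.46908283 0.12939278 0.15440583] [[0.931, 0.366, 0.003], [0.366, -0.931, 0.0], [0.003, 0.001, -1.0]] to hub axis, tool mm [39.8 30.   0.1]
```

View pics/w7.png

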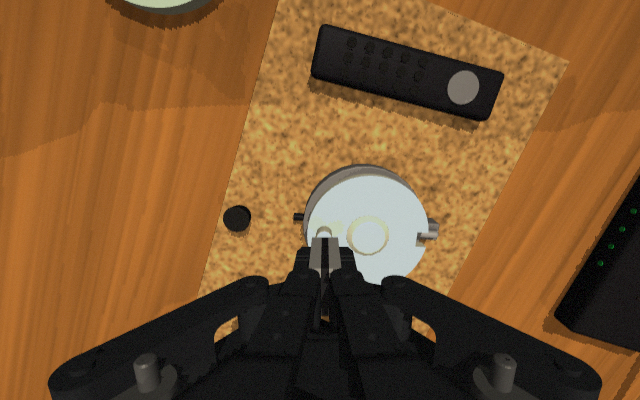

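```bash
python3 -m handwheel '10 15 0 0 0 0 0; 20 35 0 0 0 0 0; 30 55 0 0 0 0 0; 40 70 0 0 0 0 0; 40 70 0 0 0 0 0; 40 70 0 0 0 0 0'
cat > chk.py <<'E'
from m import *
from n import polar
def chk(name,zt=.048):
    f=grab_frame('wrist'); s,inn,c=meas(f,zt,c0=(.5171,.1161)); C=s[:2]; print('centre,r',s.round(4))
    u,v=proj(f,[*C,zt]).astype(int); crop(f,max(u-90,0),max(v-75,0),180,150,4,name); print('crop origin',max(u-90,0),max(v-75,0))
    a,g=polar(f,C,zt,[.0475,.0495,.0515],.0,.6,601)
    for row in g:
        k=np.where(row<165)[0]; print('notch edges',a[k[0]].round(3),a[k[-1]].round(3),'mid',((a[k[0]]+a[k[-1]])/2).round(3))
    a,g=polar(f,C,.0355,[.058,.062,.066,.07],.1,.5,81)
    for rr,row in zip((58,62,66,70),g): print('key r',rr,'peak',a[row.argmax()].round(3), row[::4].astype(int).tolist())
    return f,C
E
python3 - <<'E'
from chk import *
chk('w8.png'); o=readout.get_obs(); print(o['tcp_pos'],o['contact_force'])
E
```

```text
clock: 10.42
tcp_pos: [0.5307, 0.0792, 0.1532]
orientation: [-3.086, -0.587, 0.001]
contact_force: [-0.4, 0.0, 0.5]
grip_width: -0.0001
centre,r [0.5181 0.1153 0.055 ]
crop origin 234 84
notch edges 0.143 0.454 mid 0.298
notch edges 0.152 0.447 mid 0.3
notch edges 0.157 0.439 mid 0.298
key r 58 peak 0.12 [181, 183, 157, 94, 50, 58, 62, 57, 85, 121, 139, 156, 152, 125, 99, 140, 177, 179, 176, 177, 180]
key r 62 peak 0.32 [68, 68, 72, 75, 66, 58, 62, 60, 73, 116, 140, 162, 145, 117, 94, 97, 102, 105, 79, 77, 84]
key r 66 peak 0.325 [109, 103, 107, 95, 91, 62, 61, 58, 84, 120, 139, 160, 141, 103, 85, 95, 105, 91, 80, 128, 131]
key r 70 peak 0.5 [130, 129, 122, 111, 113, 94, 108, 118, 108, 104, 118, 123, 113, 109, 104, 110, 113, 92, 106, 121, 134]
[0.53048523 0.07933117 0.1532933 ] [ 0.38559053  0.02902334 -0.89878874]
```

View pics/w8.png

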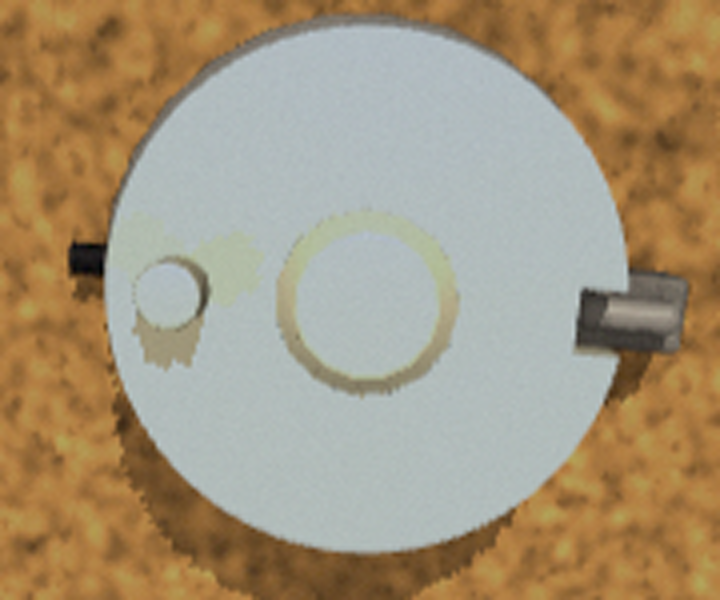

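```bash
python3 - <<'E'
from chk import *
f=grab_frame('wrist'); C=np.array([.5181,.1153]); 
p=f['pixels'][150:180,372:410,::-1]; cv2.imwrite('pics/w8z.png',cv2.resize(p,None,fx=18,fy=18,interpolation=cv2.INTER_CUBIC))
cr=lambda x,y:((x+.5)/4+234-.5,(y+.5)/4+84-.5)
for n,q,z in (('earA',cr(688,282),.025),('earB',cr(680,352),.025)):
    d=ray(f,q,z)[:2]-C; print(n,np.arctan2(d[1],d[0]).round(3),np.hypot(*d).round(4))
E
```

```text
earA 0.413 0.0746
earB 0.195 0.0751
```

View pics/w8z.png

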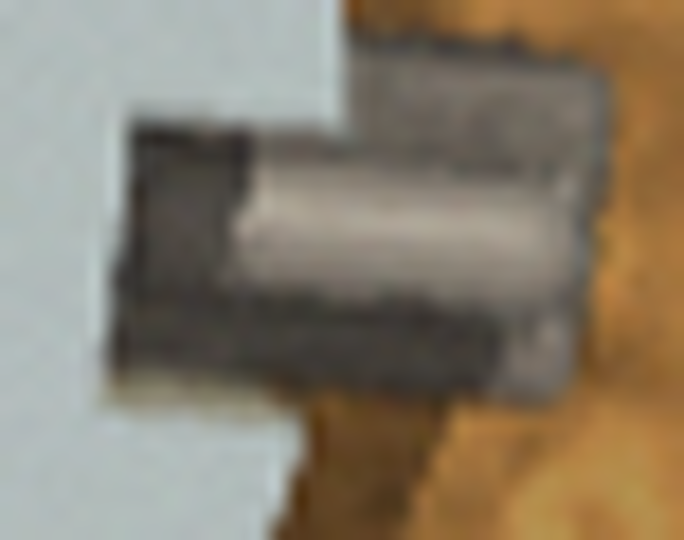

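In the same image the notch middle is at 0.299 rad and the ear/key middle at 0.304, so they're aligned well within 0.05. Next I'll bring the fingertip over the raised middle and turn the tool 90° so its narrow side faces the tab.

```bash
python3 -m handwheel '0 -4 0 0 0 10 0; 0 -8 0 0 0 20 0; 0 -13 0 0 0 30 0; 0 -18 0 0 0 40 0; 1 -23 0 0 0 50 0; 1 -28 0 0 0 60 0; 1 -33 0 0 0 70 0; 1.3 -38.6 0 0 0 80 0; 1.3 -38.6 0 0 0 90 0; 1.3 -38.6 0 0 0 90 0; 1.3 -38.6 0 0 0 90 0'
python3 -m handwheel '0 0 30 0 0 0 0; 0 0 55 0 0 0 0; 0 0 75 0 0 0 0; 0 0 85 0 0 0 0; 0 0 91 0 0 0 0; 0 0 91 0 0 0 0'
python3 - <<'E'
from h import *
o=readout.get_obs(); print(o['tcp_pos'],o['contact_force'],o['orientation'])
g=grab_frame('side'); crop(g,235,190,110,85,7,'s9.png'); f=grab_frame('wrist'); crop(f,220,120,210,160,3,'w9.png')
E
```

```text
clock: 11.9
tcp_pos: [0.5179, 0.1153, 0.1534]
orientation: [2.6, -1.763, 0.0]
contact_force: [0.2, 0.2, -1.4]
grip_width: -0.0001
clock: 12.65
tcp_pos: [0.5183, 0.1151, 0.0624]
orientation: [-2.597, 1.767, -0.0]
contact_force: [0.4, 0.9, 0.7]
grip_width: 0.0002
[0.51831204 0.11505018 0.0624281 ] [0.39033383 0.88306976 0.66382831] [-2.59715233e+00  1.76730708e+00 -6.96947644e-05]
```

View pics/s9.png

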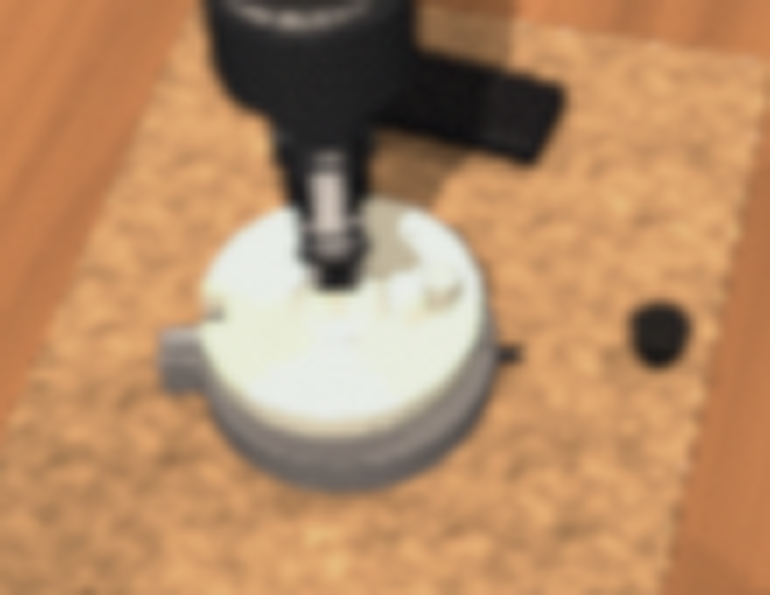

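View pics/w9.png

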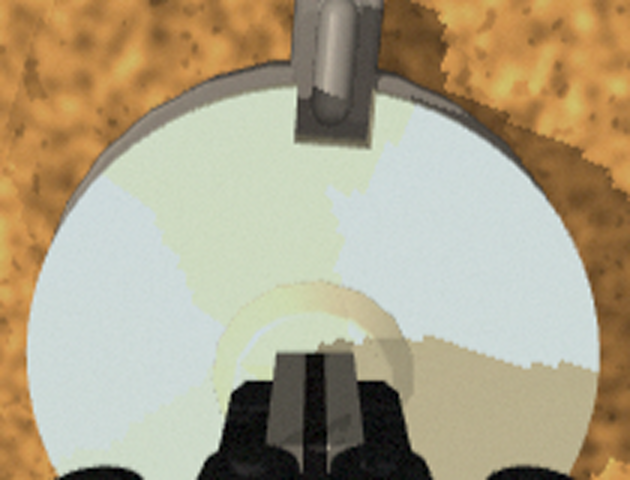

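The key is visible centred in the notch (key middle at crop x≈333, notch 296–375), and the fingertip is over the raised middle. I'll press down in small steps.

```bash
python3 -m handwheel '0 0 4 0 0 0 0; 0 0 7 0 0 0 0; 0 0 8.5 0 0 0 0; 0 0 9.5 0 0 0 0; 0 0 10.5 0 0 0 0; 0 0 11.5 0 0 0 0; 0 0 11.5 0 0 0 0'
python3 -m handwheel '0 0 1 0 0 0 0; 0 0 2 0 0 0 0; 0 0 3 0 0 0 0; 0 0 4 0 0 0 0; 0 0 5 0 0 0 0; 0 0 5 0 0 0 0'
```

```text
clock: 13.62
tcp_pos: [0.5181, 0.1149, 0.0507]
orientation: [2.597, -1.768, -0.0]
contact_force: [-1.4, -0.9, 3.2]
grip_width: -0.0
clock: 14.38
tcp_pos: [0.5181, 0.1149, 0.0456]
orientation: [2.597, -1.768, -0.0]
contact_force: [-2.5, -0.6, 3.1]
grip_width: -0.0003
```

It's going down freely. I'll continue until it bottoms out, which is expected at z≈0.045.

```bash
python3 -m handwheel '0 0 0.5 0 0 0 0; 0 0 1 0 0 0 0; 0 0 1 0 0 0 0'; python3 -m handwheel '0 0 0.5 0 0 0 0; 0 0 1 0 0 0 0; 0 0 1 0 0 0 0'
```

```text
clock: 14.75
tcp_pos: [0.5181, 0.1149, 0.0451]
orientation: [2.597, -1.768, 0.0]
contact_force: [-2.6, -1.6, 8.0]
grip_width: 0.0001
clock: 15.12
tcp_pos: [0.5182, 0.115, 0.0449]
orientation: [2.596, -1.768, 0.001]
contact_force: [-6.2, -2.5, 19.2]
grip_width: 0.0005
```

It bottomed at z=0.0449, 9 mm below the start, with the force rising to 19 N. I'll lift straight off and check.

```bash
python3 -m handwheel '0 0 -2 0 0 0 0; 0 0 -5 0 0 0 0; 0 0 -15 0 0 0 0; 0 0 -35 0 0 0 0; 0 0 -60 0 0 0 0; 0 15 -90 0 0 0 0; 0 30 -120 0 0 0 0; 0 40 -140 0 0 0 0; 0 40 -140 0 0 0 0; 0 40 -140 0 0 0 0'
python3 - <<'E'
from chk import *
f,C=chk('w10.png',.039)
s,_,_=meas(f,.048); print('radius if still at z=.048',s.round(4))
cv2.imwrite('pics/w10f.png',f['pixels'][:,:,::-1])
g=grab_frame('side'); crop(g,200,170,190,140,4,'s10.png'); t=grab_frame('top'); crop(t,120,120,360,150,2,'t10.png')
o=readout.get_obs(); print(o['clock'],o['tcp_pos'],o['contact_force'])
E
```

```text
clock: 16.38
tcp_pos: [0.481, 0.1003, 0.1835]
orientation: [2.597, -1.768, -0.0]
contact_force: [-0.5, -1.0, 0.2]
grip_width: 0.0002
centre,r [0.518  0.1154 0.0551]
crop origin 233 79
notch edges 0.143 0.445 mid 0.294
notch edges 0.15 0.441 mid 0.296
notch edges 0.158 0.437 mid 0.298
key r 58 peak 0.325 [77, 75, 79, 63, 72, 73, 66, 80, 119, 142, 164, 186, 153, 126, 108, 122, 129, 121, 120, 137, 133]
key r 62 peak 0.315 [72, 74, 76, 61, 70, 74, 74, 73, 111, 143, 164, 184, 152, 122, 116, 118, 121, 105, 110, 136, 143]
key r 66 peak 0.315 [81, 87, 87, 77, 75, 88, 89, 87, 110, 142, 165, 183, 147, 104, 116, 128, 116, 98, 106, 110, 127]
key r 70 peak 0.495 [113, 94, 115, 136, 101, 125, 130, 133, 115, 127, 143, 144, 145, 128, 125, 138, 117, 147, 150, 157, 161]
radius if still at z=.048 [0.5187 0.1157 0.0534]
16.525 [0.48072276 0.10034687 0.18290545] [ 0.49603668 -0.01243275  0.97326524]
```

View pics/w10.png

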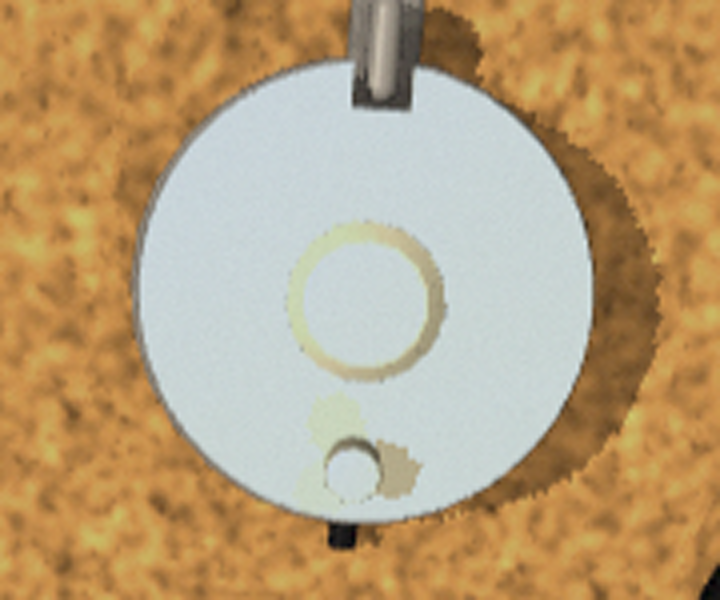

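View pics/s10.png

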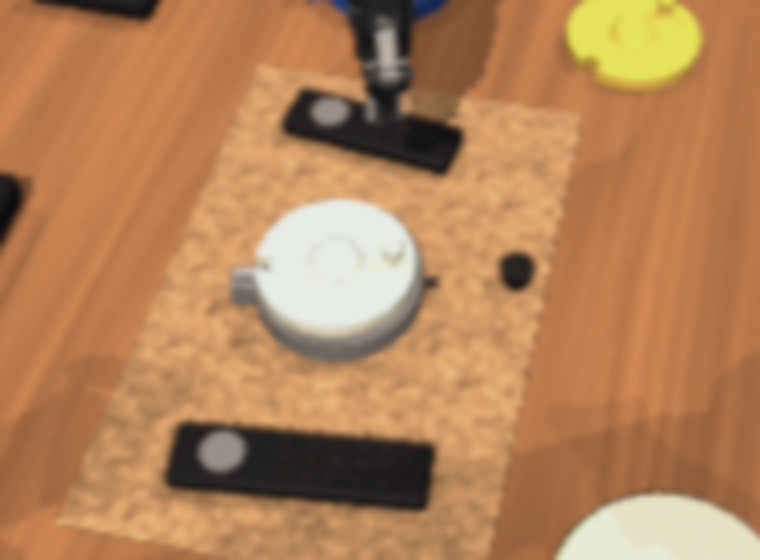

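View pics/t10.png

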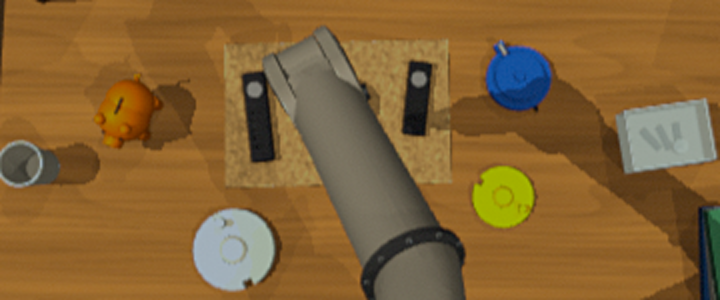

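The wrist view shows the key bar in the notch at crop (382,80). With the cover's top assumed at the home height, its rim fits a 55.1 mm radius (the true value is 55.0), against 53.4 mm at the start height. The cover is therefore fully down, and the bystanders look unmoved. I'm handing in.

```bash
python3 - <<'E'
from bench import workorder
print(workorder.hand_in())
E
```

```text
the job is handed in; nothing more can be done
None
```

The cover is turned into line with the key and pressed fully home, and I handed the job in at about 16.5 s. I pushed the tab sideways with the closed fingertips to turn the cover about 88°. Then I pressed the raised middle straight down and lifted clear, with no pinching or lifting.

**Last checks:**
- **Alignment:** the notch middle was at about 0.296 rad. The key measured 0.287 to 0.32 rad depending on the view, and the ear 0.304 rad. The widest disagreement, 0.024 rad, is inside the 0.05 rad tolerance.
- **Seating:** the fingertip stopped at z = 0.0449 m (0.045 m expected) with the force rising to 19 N. After lifting off, the rim fitted a 55.1 mm radius at the home height and only 53.4 mm at the start height.
- **Other things:** by eye they all looked unmoved in the side and top views, and the tool was clear of everything, about 14 cm above the cover.
- **Disagreement:** the first rough fix from the top camera put the hub's centre about 5 mm from the wrist camera's. I used the wrist camera's value, and its later views agreed to about 1 mm.

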